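# Make up the job stand: nest the cups and hold the clip open round the card

### The arm

A 6-joint arm with a two-finger parallel gripper is mounted at the origin on a cart in front of the work surface, level with it; the furniture and walls round the work are solid. World frame = base frame: x ahead of the robot, y to its left, z up, the work surface at z = 0. Lengths are in m, angles in degrees, forces in N, time in s.
With the tool pointing down it reaches from about 0.25 to 0.725 m from the base axis. Payload 9.7 kg.
Tool frame: the origin (TCP) lies midway between the tips of the shut fingers; the grasp point (between the pads) lies 19 mm behind it; y points along the fingers, x is the direction in which the jaws open and shut, and the axes are right-handed (so a half turn about y gives the same grasp; the last joint's range is limited). The gripper opens to 85 mm and grips with 20 to 120 N. Pads are 22 mm wide; open, the fingers measure 114 mm over their backs; the gripper's body (76 mm by 85 mm) begins 54 mm behind the grasp point. The pads swing forward as they close: fully open they stand 13 mm farther back than shut.
Start: joints at [-70.875, 4.979, 10.078, 95.1, 0, 90], TCP at [0.18, -0.52, 0.231] pointing down, gripper open.
Joint ranges: [-179.16, 179.16], [-48.56, 103.87], [-65.8, 70.77], [-126.05, 130.52], [-82.76, 87.17], [-180, 180]. Speed limits (degrees/s): [127.2, 127.2, 147.25, 180, 180, 180].

### API

Orientations are given as [roll, pitch, yaw] about the fixed x, y, z axes, in that order (R = Rz(yaw) Ry(pitch) Rx(roll)).
In Python, from workcell import get_obs, camera, job_done gives the robot as it stands.
- The arm moves only by the tool play_rows, never from a script. Its argument "moves" is a list of rows, each a list of 3 entries, a list of its own where there are three numbers: the turn, a rotation vector about the tool's x, y, z in degrees, then the shift along the tool's x, y, z in m, then the opening in per cent of the stroke, from 0 (shut) to 100 (fully open). A call has exactly 5 rows; each row is the pose to reach, as a shift and turn from the pose commanded when the call began, along the tool's axes at that moment; what a row does not reach only later rows make up. A row lasts 1/10 s, in which the tool goes at most 50 mm and 8.59 degrees, less where a joint would pass 70% of its speed; a pose out of reach is approached as far as the arm can. A call with a gripper value outside its range is refused whole. The fingers move at their own pace and stop on an object; "grip_force" is the grip in N (left out, the last holds). Time passes only in rows, so rows that repeat a pose let the fingers close, or fill a call up. It gives the time, the measured TCP pose, the force and the opening at its end, in the units of the state.
- get_obs(): the state, without advancing time (a new reading comes with each control period).
- camera(name): name is "side" or "top"; returns a dict with "img" (420x560x3 uint8, red, green, blue), "fov_y" (degrees; the focal length in pixels is half the picture's height over the tangent of half this angle, whatever the lens; pixels are square), "cx", "cy" (the principal point, pixels), "k1" (the pictures are not rectified: a ray, as slopes to the right and down, at radius r is drawn at 1 + k1 r^2 times it, then the intrinsics apply), "world_from_camera" (4x4, takes a point from camera to world coordinates). Camera axes: x right, y up, looking along -z (the intrinsics and any distortion apply to the point x, -y, -z); pixel columns grow to the right and rows downward; lengths in m; the calibration is good to about 2 mm. A picture is of the moment at which its call begins. There is no depth.
- job_done(): hands the job in, once; it reports no verdict.
The state is a dict: "time": time; "q": joint angles; "qd": joint speeds; "joint_efforts": joint torques, N m; "ee_pos": TCP position; "tcp_rot": TCP orientation; "wrist_force": force on the tool from outside, world axes, zero at the start; "torque": the same for the moment, N m; "opening": finger opening in m.
Only numpy, scipy, OpenCV 4.12 (cv2) and the standard library are available. Lean on these libraries where they do the work, as an engineer would, in place of code of your own. Each camera call takes 0.05 s, during which the arm holds its last target.

### The job

Make up the job stand: first nest the loose metal cup upright in its twin on the stand, right down on its shoulder, and let go of it. Then squeeze the spring clip open, take it off its rest, and lower its jaws over the top edge of the stand's job card, about the middle, so that one jaw hangs on each side, well below the edge and touching nothing of the stand. Finish while still holding the clip squeezed wide open there, ready for a slip to be slid in; leave the cork, the loose tool handle and the lump of glass where they are.

Things in the scene. Friction and masses are not known exactly. Their poses are not given: they have to be found in the camera images.
- loose_cup_center (a point): Centre (half-way up) of the loose aluminium stacking cup, standing mouth up on the bench away from the stand; z up. 70 mm high, about 70 g. Tapered foot, 34 mm across at the bottom, 48 mm at 44 mm up; there a shoulder steps out to a straight band 56 mm across, 44 to 70 mm up: grip it across this band, fingertips a few mm above the shoulder, which rests on the lower cup's rim once nested.
- seat_cup_center (a point): Centre (half-way up) of the twin cup, same shape, standing loose in the ring seat of the job stand. Nested, the loose cup's shoulder rests on this cup's rim and its centre lies 26 mm above this one's; foot and bore have about 1.5 mm play all round.
- cup_seat (a point): Middle of the ring seat (6 mm high, 40 mm bore) on top of the job stand's 18 mm wooden base; fixed.
- card_top (a point): Middle of the top edge of the stiff upright paper job card on the job stand (wooden base 90 x 200 x 18 mm, fixed to the bench, origin of this point 120 mm above the bench). Card 3 mm thick along this frame's x, 80 mm wide along its y, its edge free down to 88 mm below the top. The ring seat lies 103 mm away along +y.
- job_stand: The wooden job stand, fixed; origin at the centre of its underside, x across the card, y along the base from card (-y, at -48 mm) to ring seat (+y, at 55 mm).
- clip_pivot (a point): Pivot of the steel spring clip, on the axis of its coil (along y, 10 mm across). It starts with jaws down biting the fin of its rest, the coil resting on the fin's top, pivot 65 mm above the bench. Jaws reach 36 mm below the pivot, handles 47 mm above it (50 when squeezed); all 22 mm wide along y. This frame is fixed to the -x half and tilts with it, by about 0.26 rad when squeezed evenly.
- clip: The clip's -x half, origin at the pivot; carries the other half (60 g in all). Shut, the outer faces of the handles stand apart along x: 35 mm at 30 mm above the pivot, 39 mm at 38 mm, 43 mm at the ends. Squeezed fully open they are upright, parallel and 18 mm apart outside.
- clip_jaw (a joint): Opening of the clip in rad: 0 biting a 3 mm edge, grows as the handles are squeezed, stop at 0.52 (jaws gape about 20 mm). The spring closes it: about 3 N a handle at 38 mm above the pivot to begin opening, 7 N at the stop.
- tip_1 (a point): Tip of the jaw on the clip's -x side, 36 mm below the pivot when shut, on the jaw's inner face.
- tip_2 (a point): Tip of the other jaw, likewise.
- fin_top (a point): Middle of the top edge of the clip rest's aluminium fin (3 mm thick along x, 40 mm wide along y, 60 mm above the bench) on a wooden block 60 x 80 x 14 mm fixed to the bench.
- loose_cup: The loose cup; origin at the centre of its underside.
- seat_cup: The cup in the stand; origin at the centre of its underside.
- cork_center (a point): Middle of the scorched cork block, 30 x 60 x 24 mm, a bystander.
- graver_center (a point): Middle of the loose pear-shaped wooden tool handle, 24 x 62 x 24 mm, a bystander.
- slag_center (a point): Middle of the lump of black scrap glass, 34 x 52 x 26 mm, a bystander.
Things that resemble listed ones, but are neither listed nor needed, are in the scene too. What is shaped like the clip but blue is not meant. Leave any yellow look-alike of the loose_cup alone.

How it is judged (in metres and radians):
On the way, in this order (a step that is already met when the one before it is completed fails the run):
1. the loose cup is nested upright in its twin on the stand and let go (horizontal distance between loose_cup_center and seat_cup_center below 0.004 m and z of loose_cup_center in the frame of seat_cup_center between 0.022 and 0.03 m and angle between each of loose_cup_center, seat_cup_center's own z axis and vertical below 0.09 rad and contact force between the fingers and loose_cup below 0.1 N and horizontal distance between seat_cup_center and cup_seat below 0.008 m and height (world z) of seat_cup_center below 0.06 m), for 0.3 s.
2. the clip is off its rest, held in the fingers (distance between clip_pivot and fin_top above 0.06 m and contact force between the fingers and clip above 2 N), for 0.2 s.
At the end, for the whole second after the job is handed in: Cups nested on the seat, upright, let go (axes within 4 mm, centres 22-30 mm apart in height). Fingers hold the clip open (over 0.3 rad, 2 N), jaw tips either side of the card, 3 mm or more off its mid-plane, 10 mm below its top, within 30 mm of its middle; under 0.5 N on the stand (all of step 1 and linear speed of each of loose_cup, seat_cup, clip below 0.02 m/s and value of joint clip_jaw above 0.3 rad and contact force between the fingers and clip above 2 N and contact force between clip and job_stand below 0.5 N and z of each of tip_1, tip_2 in the frame of card_top below -0.01 m and ((x of tip_1 in the frame of card_top below -0.003 m and x of tip_2 in the frame of card_top above 0.003 m) or (x of tip_2 in the frame of card_top below -0.003 m and x of tip_1 in the frame of card_top above 0.003 m)) and y of clip_pivot in the frame of card_top between -0.03 and 0.03 m and y of tip_1 in the frame of card_top between -0.032 and 0.032 m and z of clip_pivot in the frame of card_top above 0.004 m); the arm keeps its last pose, push and grip.
It fails at once if a bystander (cork, tool handle, lump of glass) is moved more than 20 mm (distance of any of cork_center, graver_center, slag_center from where it was at the start of the episode above 0.02 m).
It also fails if it takes over 48 s, if anything falls off the work surface, if the arm or the gripper's body presses on something with over 40 N, if the wrist force passes 120 N, or if a joint passes its speed limit or range.

## Working session

There is one attempt and no reset: what is moved stays moved. The work goes in short steps, Python scripts to look and compute and a tool call to move; the robot and the scene stay as the last step left them, time stands still between calls to the robot, and variables do not carry over. Pictures are saved under pics/ and viewed, and the job is handed in when it is done.

Besides the shell and the picture viewer there is one more tool, called as a command line: name --argument value ..., lists and objects as JSON in quotes. play_rows: Moves the arm, as the interface text tells. Its arguments: {"type":"object","properties":{"moves":{"type":"array"},"grip_force":{"type":"number"}},"required":["moves"]}

```bash
mkdir -p pics; ls
python3 - <<'E'
from workcell import get_obs, camera
import cv2,json,numpy as np
o=get_obs();print({k:np.round(v,4).tolist() for k,v in o.items()})
for n in("side","top"):
    c=camera(n);cv2.imwrite(f"pics/{n}0.png",cv2.cvtColor(c["img"],cv2.COLOR_RGB2BGR))
    print(n,{k:np.round(v,4).tolist() for k,v in c.items() if k!="img"})
E
```

```text
pics
{'time': 0.0, 'q': [-70.8737, 5.0118, 10.0334, 95.1004, 0.0015, 89.9984], 'qd': [0.0323, 0.024, -0.1247, 0.0956, 0.0403, 0.0066], 'joint_efforts': [-0.0005, -52.0386, 46.4803, 0.0164, -0.0, -0.0], 'ee_pos': [0.1801, -0.5194, 0.2306], 'tcp_rot': [-89.9985, 0.0788, -70.8721], 'wrist_force': [-0.4025, 0.8691, -0.2304], 'torque': [-0.0275, -0.0674, -0.0023], 'opening': 0.0855}
side {'fov_y': 42.2322, 'cx': 282.772, 'cy': 209.646, 'k1': -0.0535, 'world_from_camera': [[0.838, 0.2658, -0.4766, -0.1337], [-0.5451, 0.4481, -0.7086, -1.0172], [0.0251, 0.8536, 0.5204, 0.8176], [0.0, 0.0, 0.0, 1.0]]}
top {'fov_y': 53.0434, 'cx': 281.9013, 'cy': 210.9321, 'k1': -0.007, 'world_from_camera': [[-0.0285, 0.9801, -0.1964, 0.2904], [-0.9995, -0.0303, -0.0065, -0.0392], [-0.0123, 0.1961, 0.9805, 1.1274], [0.0, 0.0, 0.0, 1.0]]}
```

View pics/side0.png

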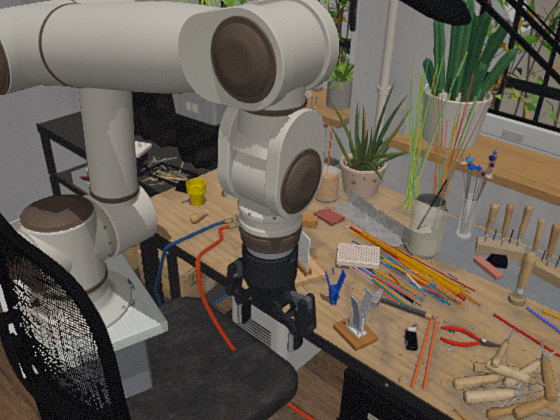

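View pics/top0.png

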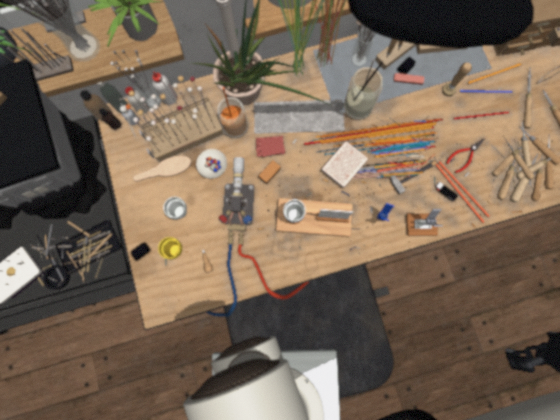

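```bash
cat > h.py <<'E'
import numpy as np,cv2
from workcell import get_obs,camera
from scipy.spatial.transform import Rotation as R
def K(c):
    f=c["img"].shape[0]/2/np.tan(np.radians(c["fov_y"])/2)
    return np.array([[f,0,c["cx"]],[0,f,c["cy"]],[0,0,1.]])
def ray(c,uv):
    p=cv2.undistortPoints(np.array([[uv]],float),K(c),np.array([c["k1"],0,0,0.]))[0,0]
    M=c["world_from_camera"];d=M[:3,:3]@np.array([p[0],-p[1],-1]);return M[:3,3],d
def onz(c,uv,z):
    o,d=ray(c,uv);return o+d*(z-o[2])/d[2]
def tri(c1,u1,c2,u2):
    o1,d1=ray(c1,u1);o2,d2=ray(c2,u2)
    A=np.stack([d1,-d2],1);t=np.linalg.lstsq(A,o2-o1,rcond=None)[0]
    a=o1+t[0]*d1;b=o2+t[1]*d2;return (a+b)/2,np.linalg.norm(a-b)
def proj(c,P):
    M=np.linalg.inv(c["world_from_camera"]);p=M[:3,:3]@np.asarray(P)+M[:3,3]
    x=np.array([p[0],-p[1],-p[2]])
    q=x[:2]/x[2];q=q*(1+c["k1"]*(q@q));return K(c)[:2,:2]@q+K(c)[:2,2]
def crop(c,name,x0,y0,x1,y1,s):
    im=cv2.cvtColor(c["img"],cv2.COLOR_RGB2BGR)[y0:y1,x0:x1]
    im=cv2.resize(im,None,fx=s,fy=s,interpolation=cv2.INTER_CUBIC)
    for i in range(x0-x0%20+20,x1,20):
        cv2.putText(im,str(i),(int((i-x0)*s),8),0,.3,(0,255,255),1);cv2.line(im,(int((i-x0+.5)*s),10),(int((i-x0+.5)*s),14),(0,255,255),1)
    for i in range(y0-y0%20+20,y1,20):
        cv2.putText(im,str(i),(0,int((i-y0+.5)*s)),0,.3,(0,255,255),1)
    cv2.imwrite(f"pics/{name}.png",im)
def move(target,yaw=None):
    """world target pos -> tool-frame shift from current (approx commanded) pose"""
    o=get_obs();T=R.from_euler('xyz',o["tcp_rot"],degrees=True)
    return T.inv().apply(np.array(target)-o["ee_pos"])
E
python3 - <<'E'
from h import *
c=camera("top")
crop(c,"t1a",120,150,320,290,4)
crop(c,"t1b",270,140,470,260,4)
s=camera("side")
crop(s,"s1a",290,180,430,360,4)if 0 else crop(s,"s1a",280,220,430,360,4)
E
```

```text
(no output)
```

View pics/t1a.png

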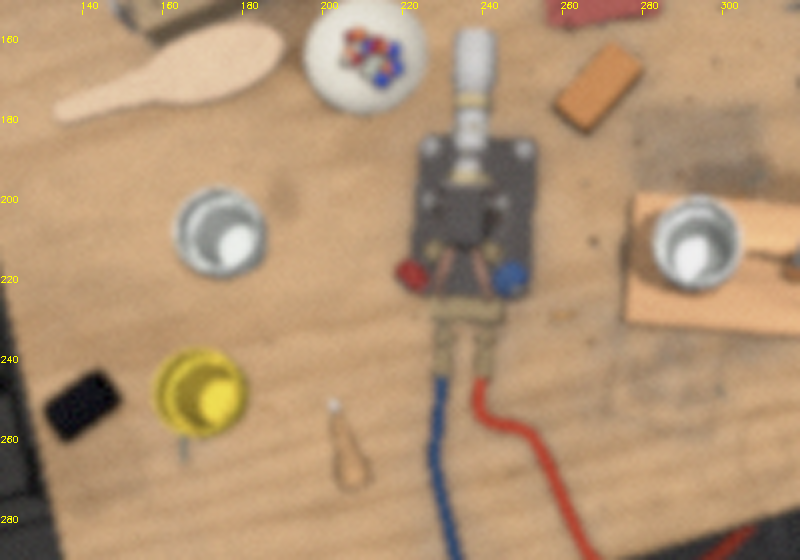

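View pics/t1b.png

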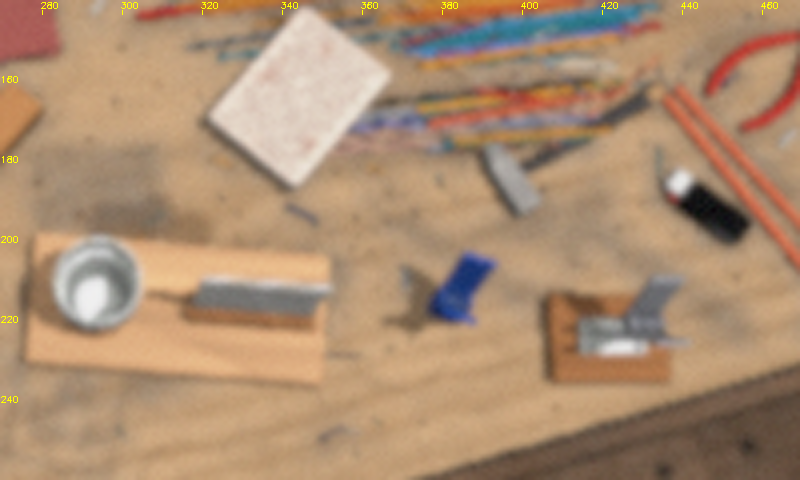

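View pics/s1a.png

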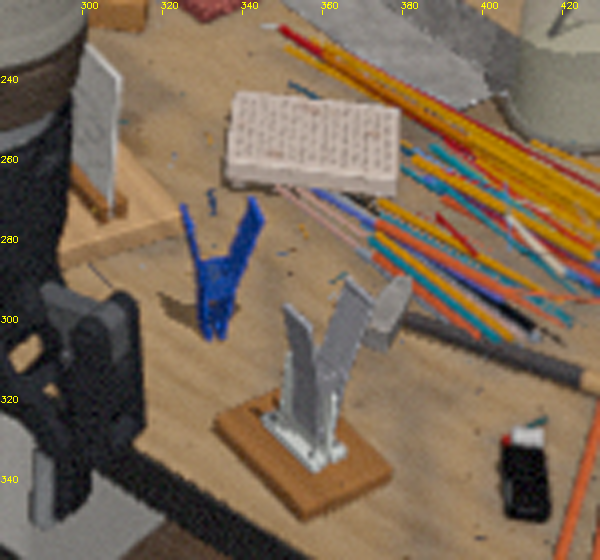

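Run:
```python
from h import *
c=camera("top");im=c["img"]
hsv=cv2.cvtColor(im,cv2.COLOR_RGB2HSV)
print([im[208,175],im[208,150],im[232,300],hsv[208,150],hsv[232,300],hsv[240,320],hsv[230,412],hsv[215,415]])
def blob(mask,x0,y0,x1,y1):
    m=np.zeros_like(mask);m[y0:y1,x0:x1]=mask[y0:y1,x0:x1]
    cs,_=cv2.findContours(m,cv2.RETR_EXTERNAL,cv2.CHAIN_APPROX_NONE)
    return max(cs,key=cv2.contourArea)
gray=((hsv[...,1]<70)).astype(np.uint8)*255
for n,b,z in(("loose",(150,180,205,235),.057),("seat",(279,190,312,232),.075)):
    k=blob(gray,*b);h=cv2.convexHull(k);M=cv2.moments(h);u=(M["m10"]/M["m00"],M["m01"]/M["m00"])
    print(n,np.round(u,2),np.round(cv2.fitEllipse(h.astype(np.float32))[1],1),cv2.boundingRect(h),np.round(onz(c,u,z),4))
yel=((hsv[...,0]>22)&(hsv[...,0]<35)&(hsv[...,1]>150)).astype(np.uint8)*255
k=blob(yel,140,220,205,280);h=cv2.convexHull(k);M=cv2.moments(h);u=(M["m10"]/M["m00"],M["m01"]/M["m00"]);print("yellow",u,onz(c,u,.057))
for n,u in(("slag",(141,251)),("graver",(208,262)),("cork",(270,172))):print(n,onz(c,u,.013))
for u in((278.75,198),(352.5,203.75),(350.5,235.75),(277,230)):print("base",onz(c,u,.018))
for u in((407.5,213),(437.5,213),(437,235.5),(407,235.5)):print("rest",onz(c,u,.014))
cv2.imwrite("pics/mask.png",gray)
s=camera("side")
crop(s,"s2",325,270,395,360,8);crop(c,"t2",385,190,465,250,8)
```

```text
[array([167, 172, 167], dtype=uint8), array([199, 162, 123], dtype=uint8), array([177, 139, 105], dtype=uint8), array([ 15,  97, 199], dtype=uint8), array([ 14, 104, 177], dtype=uint8), array([ 16,  96, 193], dtype=uint8), array([ 13, 150, 165], dtype=uint8), array([ 13, 135, 106], dtype=uint8)]
loose [174.6  207.54] [23. 25.] (163, 196, 24, 24) [0.5225 0.2474 0.057 ]
seat [293.87 210.14] [23.  24.3] (283, 198, 23, 25) [ 0.5024 -0.0628  0.075 ]
yellow (169.64595375722544, 247.85163776493255) [0.41740657 0.25784004 0.057     ]
slag [0.41646985 0.346464   0.013     ]
graver [0.38208435 0.1673944  0.013     ]
cork [ 0.62392991 -0.00216587  0.013     ]
base [ 0.54858587 -0.02433098  0.018     ]
base [ 0.52648438 -0.22243923  0.018     ]
base [ 0.43990968 -0.21182342  0.018     ]
base [ 0.4612523  -0.01730446  0.018     ]
rest [ 0.4973419  -0.36906148  0.014     ]
rest [ 0.49485718 -0.44942025  0.014     ]
rest [ 0.43413351 -0.44196918  0.014     ]
rest [ 0.43655837 -0.36245106  0.014     ]
```

View pics/s2.png

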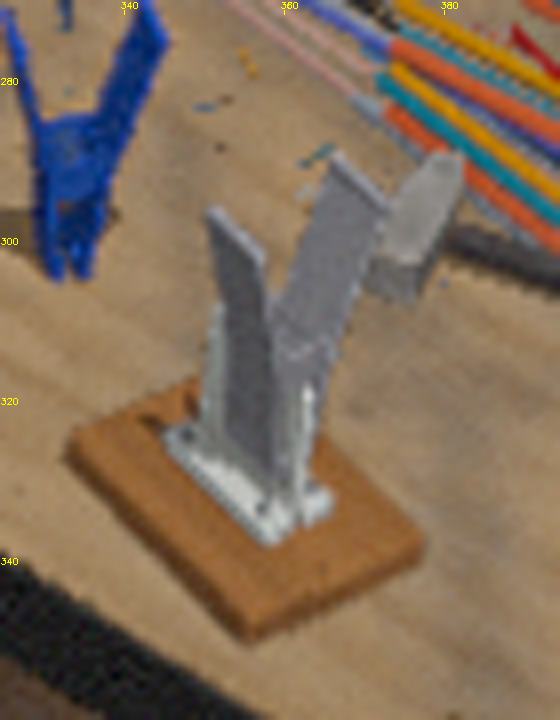

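View pics/t2.png

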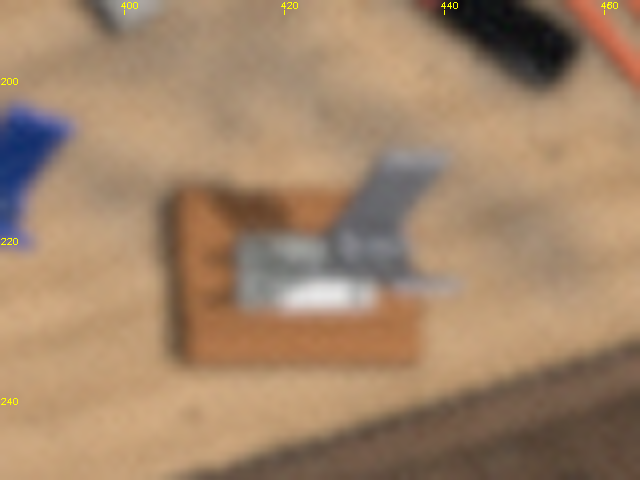

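View pics/mask.png

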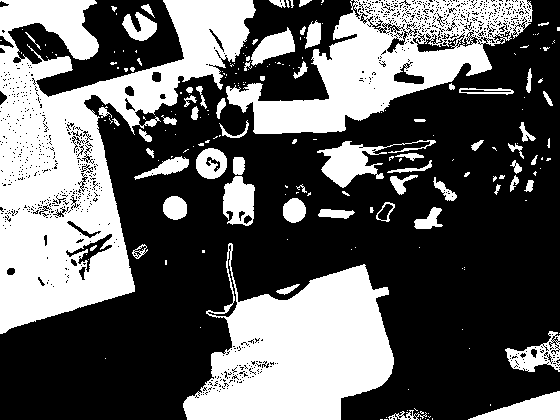

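Run:
```python
from h import *
c=camera("top");s=camera("side")
S=[onz(s,u,.112) for u in((351.2,296.2),(357.8,302.5),(366.6,289),(373.1,295.6))]
T=[onz(c,u,.112) for u in((434,225.6),(442.5,225.6),(433,209.3),(441,209.3))]
for a in(S,T):
    print(np.round(a,4),"mean",np.mean(a,0).round(4)," ysep",np.round([a[0]-a[1],a[2]-a[3]],4).tolist(),"xsep",((a[2]+a[3]-a[0]-a[1])/2).round(4))
for u in((333.2,326.2),(356,350),(378,338)):print("rest side",onz(s,u,.014).round(4))
print("stand side",onz(s,(325.5,273.5),.018))
# card top edge in side view
for u in((301,231),(309.7,241)): print("card",onz(s,u,.12).round(4))
for u in((319.5,210.5),(352.3,212)): print("card top",onz(c,u,.12).round(4))
```

```text
[[ 0.4492 -0.4034  0.112 ]
 [ 0.4483 -0.425   0.112 ]
 [ 0.4902 -0.4024  0.112 ]
 [ 0.4879 -0.425   0.112 ]] mean [ 0.4689 -0.4139  0.112 ]  ysep [[0.0009, 0.0216, 0.0], [0.0023, 0.0226, 0.0]] xsep [0.0403 0.0005 0.    ]
[[ 0.4459 -0.4017  0.112 ]
 [ 0.4453 -0.4223  0.112 ]
 [ 0.4864 -0.4032  0.112 ]
 [ 0.4858 -0.4228  0.112 ]] mean [ 0.4659 -0.4125  0.112 ]  ysep [[0.0006, 0.0206, 0.0], [0.0006, 0.0196, 0.0]] xsep [ 0.0405 -0.001   0.    ]
rest side [ 0.4359 -0.3739  0.014 ]
rest side [ 0.4333 -0.4526  0.014 ]
rest side [ 0.4937 -0.4507  0.014 ]
stand side [ 0.52689318 -0.22494737  0.018     ]
card [ 0.4896 -0.1687  0.12  ]
card [ 0.4833 -0.2123  0.12  ]
card top [ 0.4905 -0.1242  0.12  ]
card top [ 0.4843 -0.2038  0.12  ]
```

play_rows --moves '[[[0,-8,0],[-0.035,-0.005,0.034],100],[[0,-16,0],[-0.07,-0.01,0.068],100],[[0,-24,0],[-0.105,-0.015,0.102],100],[[0,-32,0],[-0.14,-0.02,0.136],100],[[0,-40,0],[-0.175,-0.025,0.17],100]]' --grip_force 40

```text
time: 0.9
ee_pos: [0.2837, -0.2969, 0.2566]
tcp_rot: [-90.0, -0.0, -30.6]
wrist_force: [1.3, -0.5, -0.1]
opening: 0.0854
```

play_rows --moves '[[[0,-6,0],[-0.006,0,0.048],100],[[0,-12,0],[-0.012,0,0.096],100],[[0,-18,0],[-0.018,0,0.144],100],[[0,-24,0],[-0.024,0,0.192],100],[[0,-30.87,0],[-0.03,0,0.24],100]]'

```text
time: 1.4
ee_pos: [0.3812, -0.0753, 0.2566]
tcp_rot: [-90.0, -0.1, 0.2]
wrist_force: [2.1, -0.4, 0.4]
opening: 0.0852
```

Run:
```python
from h import *
o=get_obs();print(o["ee_pos"],o["tcp_rot"],o["q"],move((.5225,.2474,.2)))
```

```text
[ 0.38118693 -0.07527697  0.25661588] [-9.00169240e+01 -6.66073682e-02  2.40083955e-01] [-1.11685540e+01 -1.62243276e+01 -6.57536948e+00  9.95803192e+01
 -3.41432285e-03  7.85913698e+01] [0.14259801 0.05668655 0.32209876]
```

play_rows --moves '[[[0,0,0],[0.02,0,0.046],100],[[0,0,0],[0.04,0,0.092],100],[[0,0,0],[0.06,0,0.138],100],[[0,0,0],[0.08,0,0.184],100],[[0,0,0],[0.1,0,0.23],100]]'

```text
time: 1.9
ee_pos: [0.4809, 0.1543, 0.2564]
tcp_rot: [-90.0, -0.0, 0.0]
wrist_force: [1.5, -0.7, 1.2]
opening: 0.0853
```

play_rows --moves '[[[0,0,0],[0.02,0,0.046],100],[[0,0,0],[0.0415,0,0.0925],100],[[0,0,0],[0.0415,0.02,0.0925],100],[[0,0,0],[0.0415,0.05,0.0925],100],[[0,0,0],[0.0415,0.08,0.0925],100]]'

```text
time: 2.4
ee_pos: [0.5223, 0.2452, 0.1751]
tcp_rot: [-90.0, -0.0, 0.1]
wrist_force: [0.4, -0.7, 0.4]
opening: 0.0856
```

Run:
```python
from h import *
o=get_obs();print(o["ee_pos"],o["tcp_rot"],move((.5225,.2474,.044)))
c=camera("top");s=camera("side");
crop(s,"s3",150,100,350,300,3);crop(c,"t3",120,150,270,290,4);crop(s,"s3b",240,180,390,330,4)
```

```text
[0.52230157 0.24523345 0.17506066] [-9.00015486e+01 -6.33011229e-03  5.00778545e-02] [0.00018584 0.13106063 0.00216991]
```

View pics/s3.png

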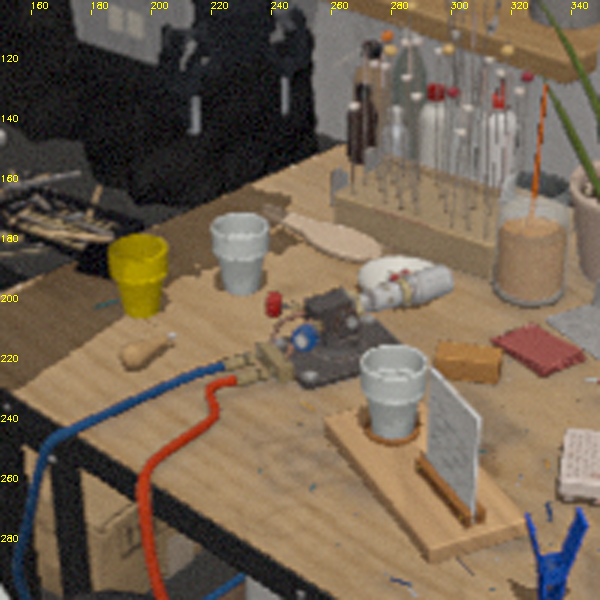

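View pics/s3b.png

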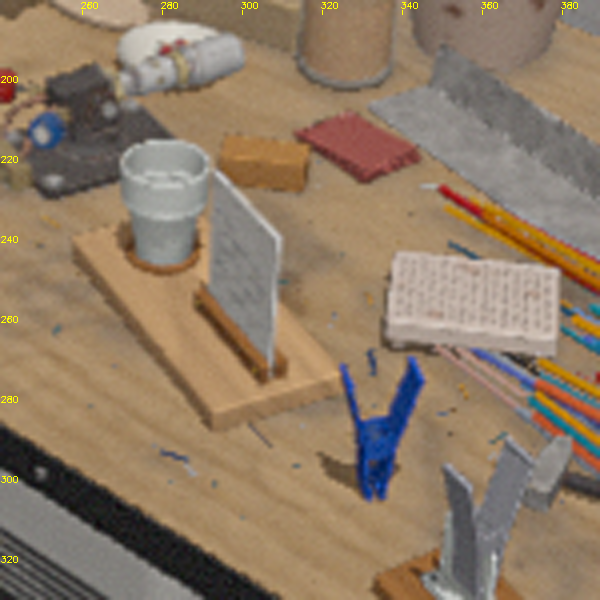

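View pics/t3.png

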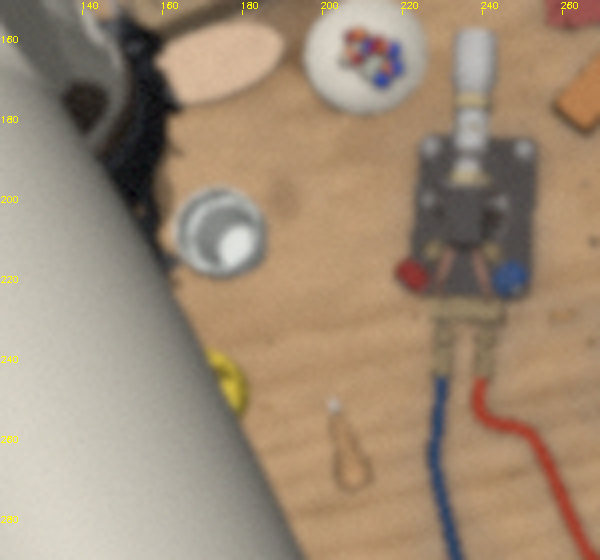

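Run:
```python
from h import *
o=get_obs()
c=camera("top");s=camera("side");p=o["ee_pos"]
print(proj(s,p),proj(c,p),proj(s,(.5225,.2474,.07)),proj(c,(.5225,.2474,.07)))
cv2.imwrite("pics/s4.png",cv2.cvtColor(s["img"],cv2.COLOR_RGB2BGR));cv2.imwrite("pics/t4.png",cv2.cvtColor(c["img"],cv2.COLOR_RGB2BGR))
hsv=cv2.cvtColor(s["img"],cv2.COLOR_RGB2HSV)
for n,u,z in(("loose",(240,180.5),.07),("seat rim",(281.3,222),.088)):
    print(n,onz(s,u,z))
```

```text
[227.99337383 143.44087311] [163.15564196 198.33250725] [228.97233607 174.63791332] [173.27173171 206.51842646]
loose [0.53270687 0.19932607 0.07      ]
seat rim [ 0.49908032 -0.07128378  0.088     ]
```

View pics/s4.png

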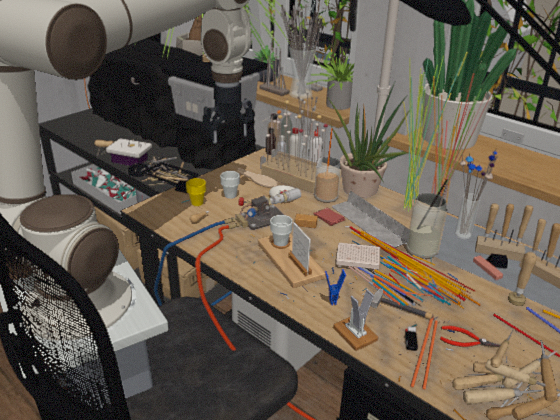

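View pics/t4.png

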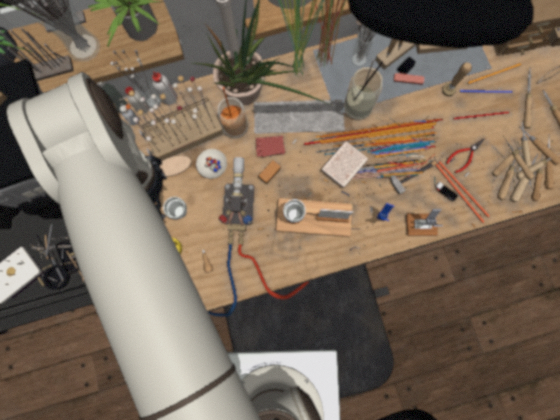

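Run:
```python
from h import *
s=camera("side")
hsv=cv2.cvtColor(s["img"],cv2.COLOR_RGB2HSV)
print(onz(s,(230,174.3),.07),proj(s,(.5024,-.0628,.088)),proj(s,(.5024,-.0628,.018)))
crop(s,"s5a",215,160,245,205,12);crop(s,"s5b",262,205,302,255,12)
```

```text
[0.52611264 0.24775736 0.07      ] [280.57094577 220.05711804] [279.94299905 243.06110422]
```

View pics/s5a.png

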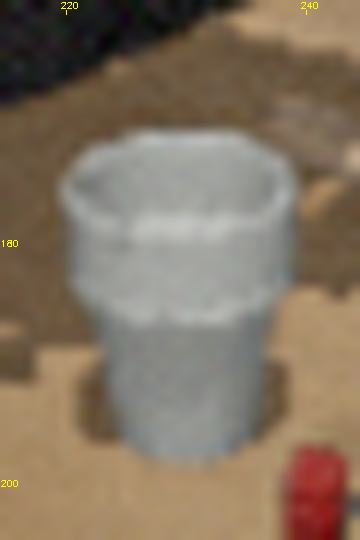

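View pics/s5b.png

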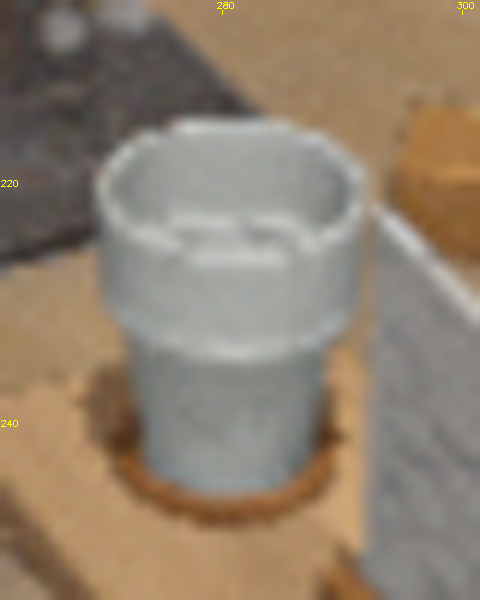

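play_rows --moves '[[[0,0,0],[0.001,0.03,0.002],100],[[0,0,0],[0.001,0.07,0.002],100],[[0,0,0],[0.001,0.105,0.002],100],[[0,0,0],[0.001,0.125,0.002],100],[[0,0,0],[0.001,0.131,0.002],100]]'

```text
time: 3.15
ee_pos: [0.523, 0.2463, 0.0449]
tcp_rot: [-90.0, 0.0, -0.0]
wrist_force: [-0.3, -0.2, 1.2]
opening: 0.0856
```

Run:
```python
from h import *
o=get_obs();print(o["ee_pos"],o["wrist_force"])
s=camera("side");crop(s,"s6",190,120,270,220,6)
```

```text
[0.52299846 0.24634408 0.04486851] [-0.28342114 -0.16795581  1.1627664 ]
```

View pics/s6.png

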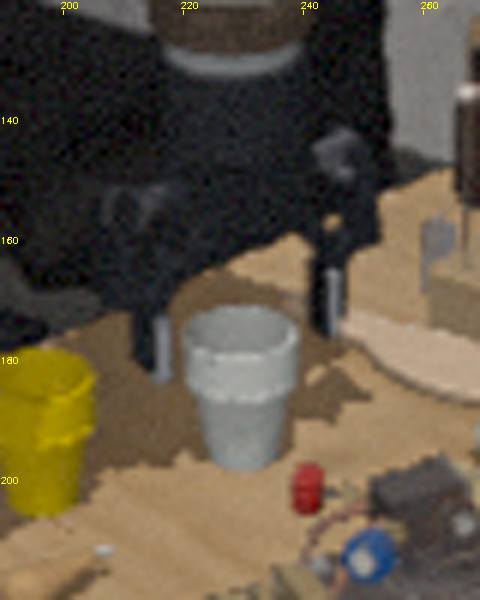

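play_rows --moves '[[[0,0,0],[0,0,0.001],0],[[0,0,0],[0,0,0.001],0],[[0,0,0],[0,0,0.001],0],[[0,0,0],[0,0,0.001],0],[[0,0,0],[0,0,0.001],0]]'

```text
time: 3.7
ee_pos: [0.5242, 0.2482, 0.048]
tcp_rot: [-89.9, -0.2, 0.0]
wrist_force: [-1.3, -1.1, 6.1]
opening: 0.0548
```

Run:
```python
from h import *
o=get_obs();print(o["ee_pos"],o["wrist_force"],o["opening"])
s=camera("side");crop(s,"s7",190,120,270,220,6)
```

```text
[0.52422986 0.24821002 0.04797181] [-1.33062033 -1.12809384  6.10429258] 0.05483450522347947
```

View pics/s7.png

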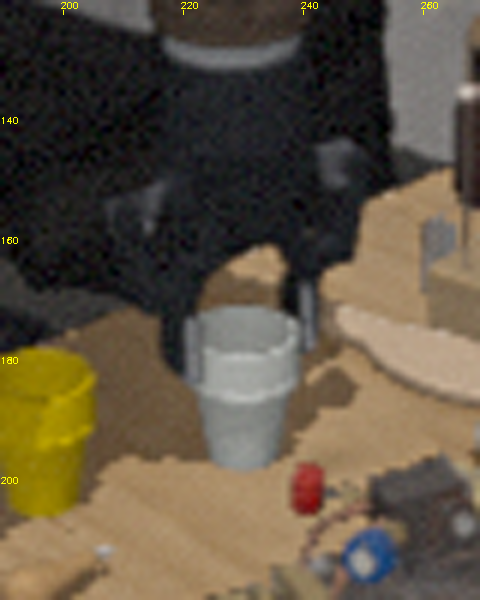

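play_rows --moves '[[[0,0,0],[0,-0.01,0],0],[[0,0,0],[0,-0.04,0],0],[[0,0,0],[0,-0.08,0],0],[[0,0,0],[0,-0.125,0],0],[[0,0,0],[0,-0.17,0],0]]'

```text
time: 4.25
ee_pos: [0.5228, 0.2474, 0.2184]
tcp_rot: [-90.0, -0.1, -0.0]
wrist_force: [1.1, 0.4, -0.6]
opening: 0.055
```

Run:
```python
from h import *
o=get_obs();print(o["ee_pos"],o["tcp_rot"],o["wrist_force"],o["opening"])
s=camera("side");crop(s,"s8",180,80,280,220,5)
```

```text
[0.52281282 0.24739622 0.21838103] [-8.99710782e+01 -6.28038000e-02 -6.42660928e-03] [ 1.14399822  0.36235503 -0.55764719] 0.05500429468869219
```

View pics/s8.png

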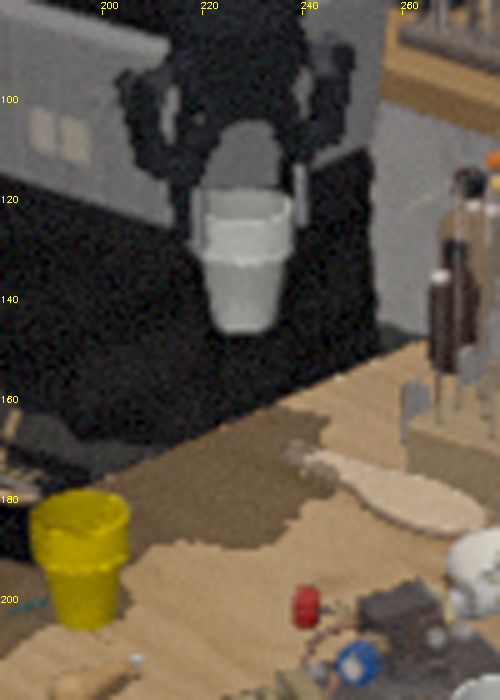

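play_rows --moves '[[[0,0,0],[-0.002,0,-0.03],0],[[0,0,0],[-0.005,0,-0.07],0],[[0,0,0],[-0.008,0,-0.115],0],[[0,0,0],[-0.011,0,-0.16],0],[[0,0,0],[-0.014,0,-0.205],0]]'

```text
time: 4.8
ee_pos: [0.5088, 0.041, 0.2167]
tcp_rot: [-90.0, -0.1, 0.0]
wrist_force: [1.5, 0.3, -1.1]
opening: 0.0547
```

play_rows --moves '[[[0,0,0],[-0.002,0,-0.045],0],[[0,0,0],[-0.004,0,-0.08],0],[[0,0,0],[-0.006,0.01,-0.1],0],[[0,0,0],[-0.006,0.03,-0.104],0],[[0,0,0],[-0.006,0.045,-0.104],0]]'

```text
time: 5.3
ee_pos: [0.5031, -0.0626, 0.1708]
tcp_rot: [-90.0, -0.1, -0.1]
wrist_force: [1.3, 0.4, -0.5]
opening: 0.0546
```

Run:
```python
from h import *
o=get_obs();print(o["ee_pos"],o["tcp_rot"],o["wrist_force"],o["opening"])
p=o["ee_pos"]
s=camera("side");crop(s,"s9",240,170,320,260,8);c=camera("top");crop(c,"t9",260,180,320,240,8)
print(proj(s,p+[0,0,.022]),proj(s,p+[0,0,-.048]),proj(c,p+[0,0,.022]),proj(s,(.5024,-.0628,.018)),proj(s,(.5024,-.0628,.088)))
```

```text
[ 0.50308364 -0.06264396  0.17080606] [-9.00151027e+01 -7.54528247e-02 -1.15262999e-01] [ 1.30619148  0.35781475 -0.52551311] 0.05463690144980848
[281.78128996 183.11022269] [281.0944731  208.04891958] [294.5999417  199.58137637] [279.94299905 243.06110422] [280.57094577 220.05711804]
```

View pics/s9.png

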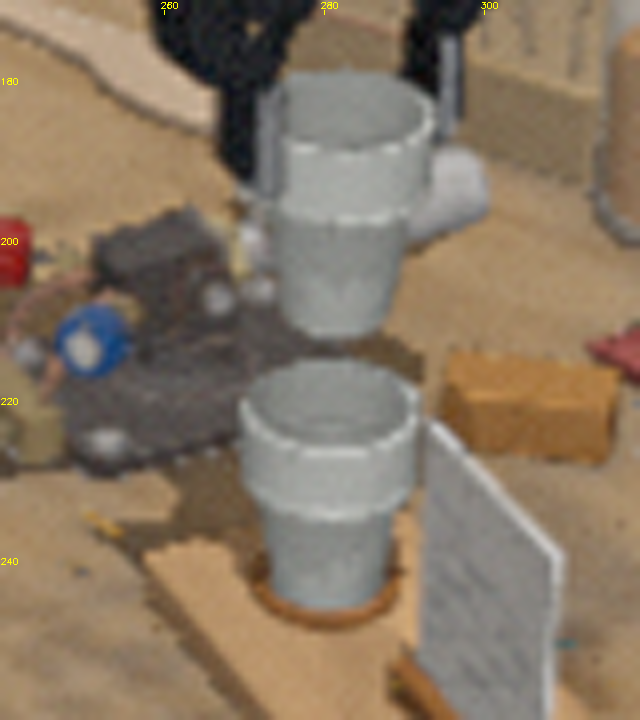

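View pics/t9.png

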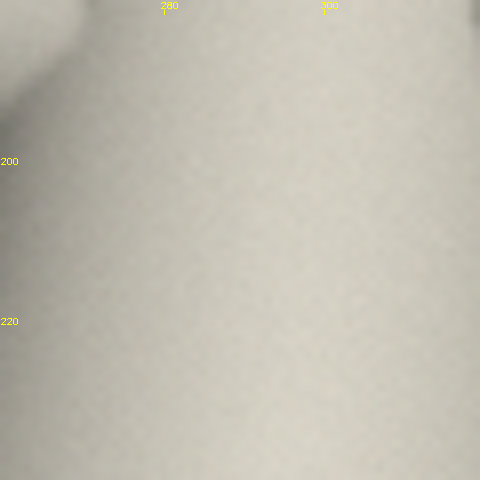

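play_rows --moves '[[[0,0,0],[0,0.015,0],0],[[0,0,0],[0,0.03,0],0],[[0,0,0],[0,0.045,0],0],[[0,0,0],[0,0.06,0],0],[[0,0,0],[0,0.068,0],0]]'

```text
time: 5.9
ee_pos: [0.5024, -0.0612, 0.1002]
tcp_rot: [-90.0, 0.1, 0.0]
wrist_force: [-0.1, 0.3, -1.0]
opening: 0.0543
```

Run:
```python
from h import *
o=get_obs();print(o["ee_pos"],o["tcp_rot"],o["wrist_force"],o["torque"],o["opening"])
s=camera("side");crop(s,"s10",240,180,320,260,8)
```

```text
[ 0.50239058 -0.06124521  0.10022246] [-8.99865957e+01  1.14800883e-01  8.74032164e-03] [-0.13835714  0.33891237 -1.03660928] [ 0.01078948 -0.01992926 -0.00254589] 0.0543202450229683
```

View pics/s10.png

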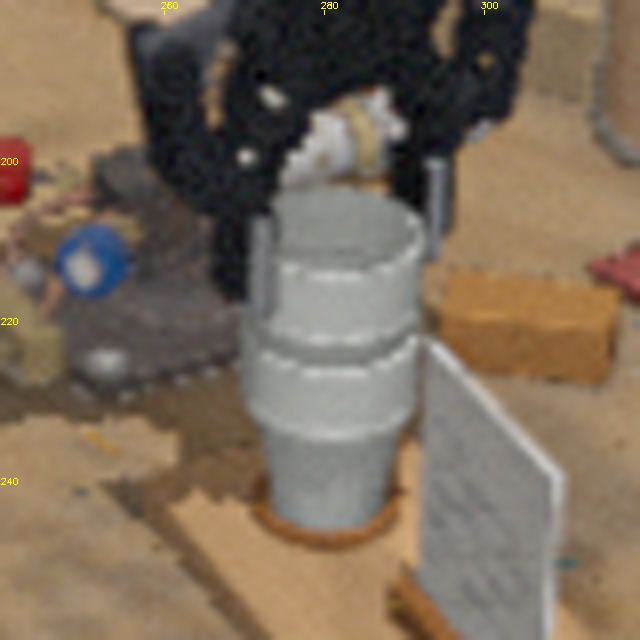

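play_rows --moves '[[[0,0,0],[0,0.004,0],0],[[0,0,0],[0,0.007,0],0],[[0,0,0],[0,0.009,0],0],[[0,0,0],[0,0.01,0],0],[[0,0,0],[0,0.01,0],0]]'

```text
time: 6.45
ee_pos: [0.5032, -0.0615, 0.0924]
tcp_rot: [-90.0, -0.0, -0.0]
wrist_force: [1.2, -0.0, -0.6]
opening: 0.0546
```

Run:
```python
from h import *
o=get_obs();print(o["ee_pos"],o["tcp_rot"],o["wrist_force"],o["torque"],o["opening"])
s=camera("side");crop(s,"s11",240,180,320,260,8)
```

```text
[ 0.5031772  -0.06148347  0.0924324 ] [-9.00015946e+01 -1.66466745e-02 -7.65577613e-03] [ 1.230762   -0.03333117 -0.58245239] [ 0.03691961  0.01357449 -0.04234091] 0.054582418696724894
```

View pics/s11.png

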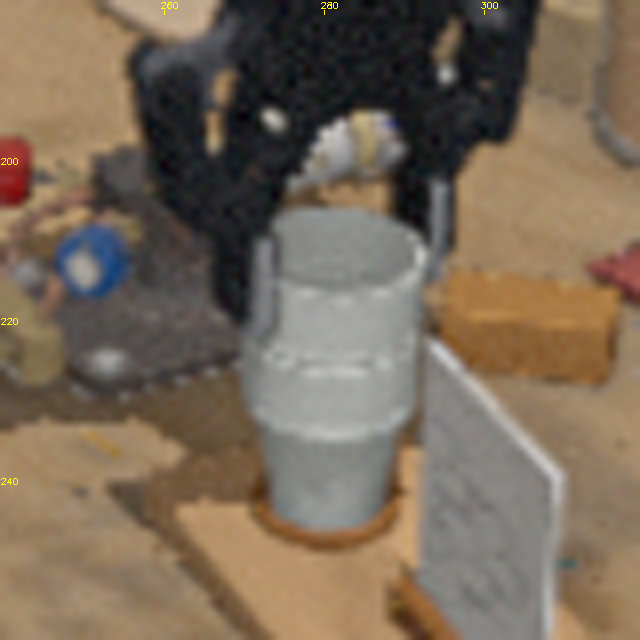

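play_rows --moves '[[[0,0,0],[0,0.001,0],0],[[0,0,0],[0,0.002,0],0],[[0,0,0],[0,0.003,0],0],[[0,0,0],[0,0.003,0],0],[[0,0,0],[0,0.003,0],0]]'

```text
time: 7.0
ee_pos: [0.5043, -0.0616, 0.0918]
tcp_rot: [-90.0, -0.2, -0.0]
wrist_force: [-2.6, 0.1, 15.1]
opening: 0.0546
```

play_rows --moves '[[[0,0,0],[0,0,0],100],[[0,0,0],[0,0,0],100],[[0,0,0],[0,0,0],100],[[0,0,0],[0,0,0],100],[[0,0,0],[0,-0.005,0],100]]'

```text
time: 7.5
ee_pos: [0.5026, -0.0614, 0.0936]
tcp_rot: [-90.0, 0.1, -0.0]
wrist_force: [-0.2, -0.3, -0.2]
opening: 0.0853
```

Run:
```python
from h import *
o=get_obs();print(o["ee_pos"],o["tcp_rot"],o["wrist_force"],o["opening"])
s=camera("side");crop(s,"s12",240,180,320,260,8)
```

```text
[ 0.50259715 -0.06140448  0.0936329 ] [-8.99897638e+01  8.75410861e-02 -5.75557303e-03] [-0.23141149 -0.27749361 -0.19364727] 0.08526305228763724
```

View pics/s12.png

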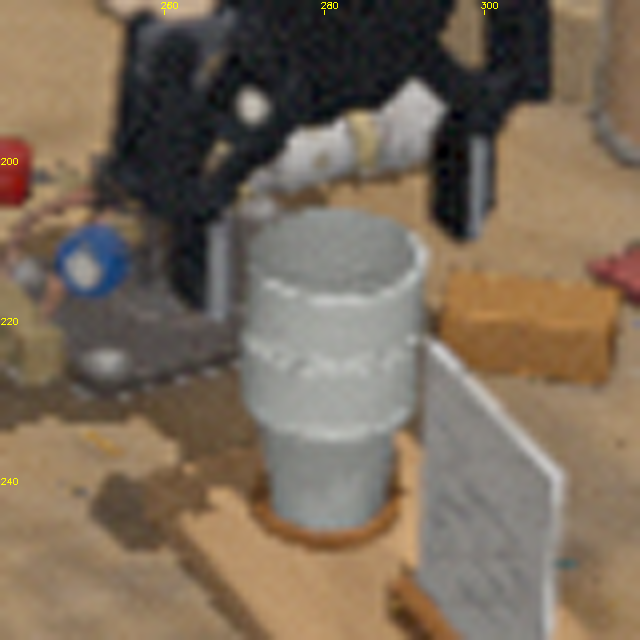

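play_rows --moves '[[[0,0,0],[0,-0.02,0],100],[[0,0,0],[0,-0.06,0],100],[[0,0,0],[0,-0.1,0],100],[[0,0,0],[0,-0.13,-0.03],100],[[0,3,0],[-0.002,-0.15,-0.07],100]]'

```text
time: 8.05
ee_pos: [0.5017, -0.1313, 0.2473]
tcp_rot: [-90.0, -0.2, -2.9]
wrist_force: [0.8, -0.5, -0.1]
opening: 0.0854
```

Run:
```python
from h import *
o=get_obs();print(o["ee_pos"],o["tcp_rot"],o["wrist_force"],o["opening"],move((.467,-.413,.15)))
```

```text
[ 0.50168167 -0.131282    0.24728881] [-90.02479607  -0.18687923  -2.85760755] [ 0.7562333  -0.46957911 -0.06538285] 0.08544384544668801 [-0.02091099  0.09734363 -0.28305461]
```

play_rows --moves '[[[0,0,0],[-0.003,0,-0.045],100],[[0,0,0],[-0.007,0,-0.09],100],[[0,0,0],[-0.01,0,-0.135],100],[[0,0,0],[-0.014,0,-0.18],100],[[0,0,0],[-0.017,0,-0.225],100]]'

```text
time: 8.55
ee_pos: [0.4717, -0.3571, 0.2446]
tcp_rot: [-90.0, -0.0, -3.0]
wrist_force: [0.5, 0.0, 0.9]
opening: 0.0856
```

play_rows --moves '[[[0,0,0],[-0.003,0,-0.03],100],[[0,0,0],[-0.004,0.01,-0.05],100],[[0,0,0],[-0.004,0.03,-0.058],100],[[0,0,0],[-0.004,0.06,-0.058],100],[[0,0,0],[-0.004,0.08,-0.058],100]]'

```text
time: 9.05
ee_pos: [0.465, -0.4125, 0.1615]
tcp_rot: [-89.9, 0.1, -3.0]
wrist_force: [0.1, -0.2, -0.1]
opening: 0.0855
```

Run:
```python
from h import *
o=get_obs();print(o["ee_pos"],o["tcp_rot"],o["wrist_force"],o["opening"],move((.467,-.413,.085)))
s=camera("side");crop(s,"s13",300,200,420,360,5)
c=camera("top");crop(c,"t13",240,150,470,290,3)
p=o["ee_pos"];print(proj(s,p),proj(s,p-[0,0,.06]))
```

```text
[ 0.46499403 -0.41252684  0.16154354] [-8.99151115e+01  8.82645977e-02 -3.00991215e+00] [ 0.06625512 -0.18871744 -0.08410512] 0.08552486091669378 [ 0.00214597  0.07653969 -0.00048057]
[362.82300143 276.45120428] [359.72311348 300.06175017]
```

View pics/s13.png

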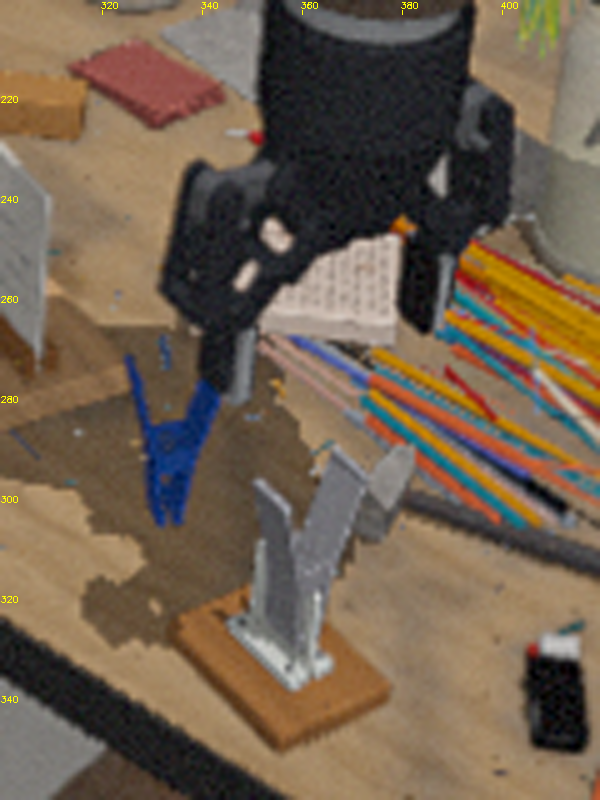

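View pics/t13.png

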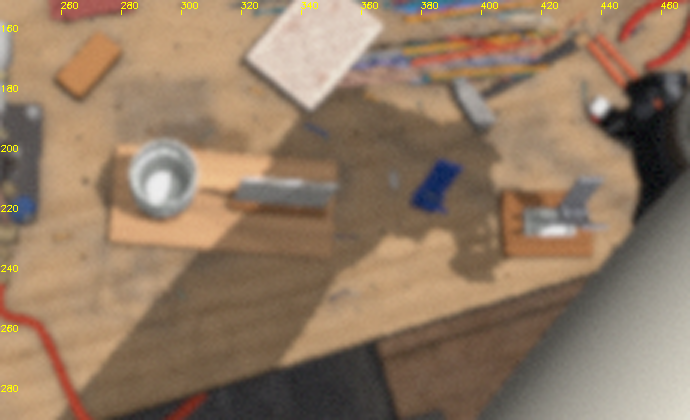

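Run:
```python
from h import *
o=get_obs();p=o["ee_pos"];T=R.from_euler('xyz',o["tcp_rot"],degrees=True)
s=camera("side");crop(s,"s14a",330,240,400,300,10)
for x in(-.0427,.0427):
  for z in(-.011,.011): print(x,z,proj(s,p+T.apply([x,-.013,z])).round(2))
print(proj(s,(.467,-.413,.112)))
```

```text
-0.0427 -0.011 [348.38 281.17]
-0.0427 0.011 [341.62 274.75]
0.0427 -0.011 [383.8  268.15]
0.0427 0.011 [376.77 262.15]
[361.17776284 295.8359981 ]
```

View pics/s14a.png

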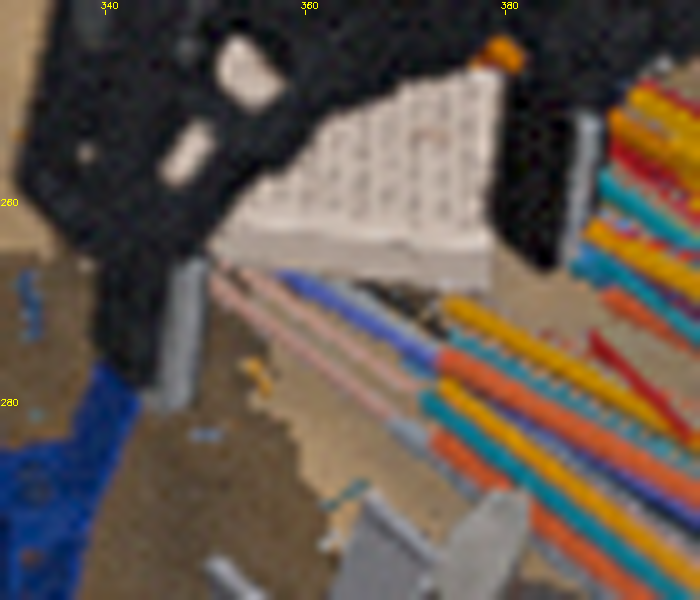

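Run:
```python
from h import *
s=camera("side");p=np.array([.5026,-.0614,.0936])
for x in(-.0427,.0427): print(proj(s,p+[x,-.011,.013]).round(2))
```

```text
[268.21 220.23]
[297.19 210.86]
```

play_rows --moves '[[[0,0,0],[0,0.015,0],100],[[0,0,0],[0,0.03,0],100],[[0,0,0],[0,0.045,0],100],[[0,0,0],[0,0.06,0],100],[[0,0,0],[0,0.063,0],100]]'

```text
time: 9.75
ee_pos: [0.4646, -0.4123, 0.0988]
tcp_rot: [-89.9, 0.1, -3.0]
wrist_force: [-0.2, 0.5, 0.0]
opening: 0.0853
```

Run:
```python
from h import *
o=get_obs();print(o["ee_pos"],o["tcp_rot"],o["wrist_force"],o["opening"])
s=camera("side");crop(s,"s15",320,250,400,350,8)
p=o["ee_pos"]
for x in(-.0427,.0427): print(proj(s,p+[x,-.011,.013]).round(2))
```

```text
[ 0.46456461 -0.41225464  0.09884496] [-89.88962008   0.13743774  -2.99974442] [-0.24210886  0.50936531  0.03643552] 0.08526205996926839
[346.71 306.8 ]
[379.78 291.89]
```

View pics/s15.png

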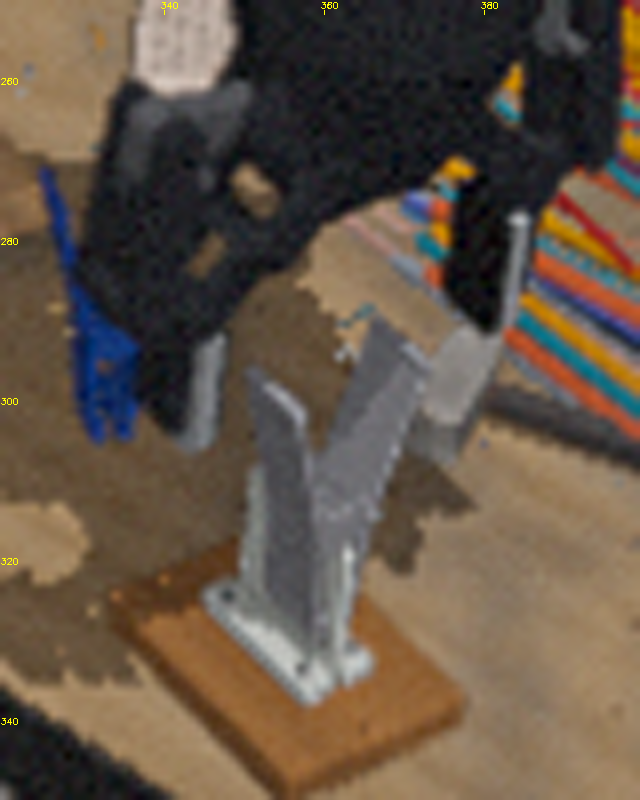

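play_rows --moves '[[[0,0,0],[0,0.008,0],100],[[0,0,0],[0,0.0155,0],100],[[0,0,0],[0,0.0155,0],60],[[0,0,0],[0,0.0155,0],50],[[0,0,0],[0,0.0155,0],40]]' --grip_force 30

```text
time: 10.3
ee_pos: [0.4654, -0.4131, 0.0862]
tcp_rot: [-90.0, -0.0, -3.0]
wrist_force: [0.9, 0.3, -0.2]
opening: 0.0439
```

Run:
```python
from h import *
o=get_obs();print(o["ee_pos"],o["tcp_rot"],o["wrist_force"],o["opening"])
s=camera("side");crop(s,"s16",320,250,400,350,8)
```

```text
[ 0.46542957 -0.41310837  0.08619694] [-9.00194977e+01 -2.95651150e-02 -3.00585250e+00] [ 0.86352621  0.27400207 -0.1587043 ] 0.04394667913497275
```

View pics/s16.png

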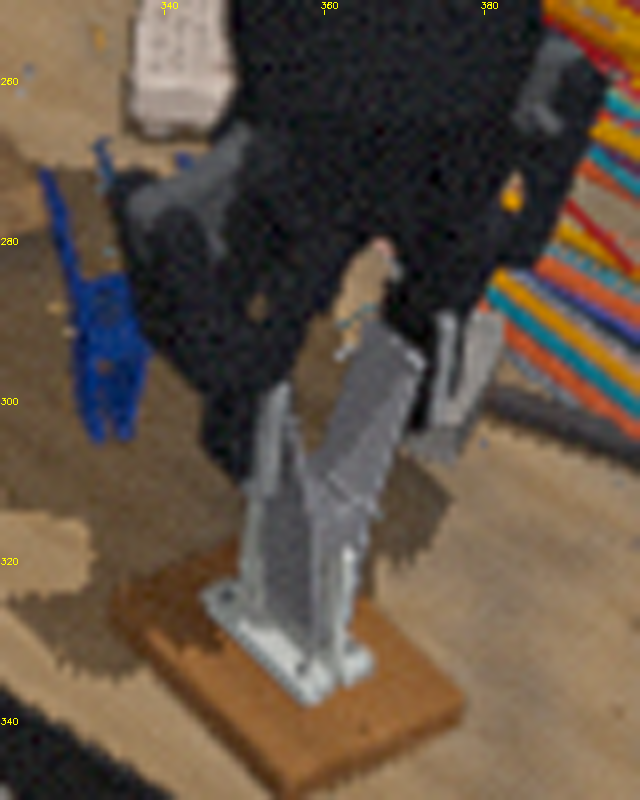

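play_rows --moves '[[[0,0,0],[0,0.002,0],30],[[0,0,0],[0,0.002,0],22],[[0,0,0],[0,0.002,0],10],[[0,0,0],[0,0.002,0],0],[[0,0,0],[0,0.002,0],0]]' --grip_force 30

```text
time: 10.85
ee_pos: [0.4662, -0.4137, 0.0857]
tcp_rot: [-90.1, -0.2, -3.0]
wrist_force: [1.0, -0.6, 7.2]
opening: 0.0174
```

Run:
```python
from h import *
o=get_obs();print(o["ee_pos"],o["tcp_rot"],o["wrist_force"],o["opening"])
s=camera("side");crop(s,"s17",320,250,400,350,8)
```

```text
[ 0.46618493 -0.41366173  0.08570676] [-90.11930538  -0.16670262  -3.00157742] [ 0.98252305 -0.5915795   7.20565508] 0.017361816545692306
```

View pics/s17.png

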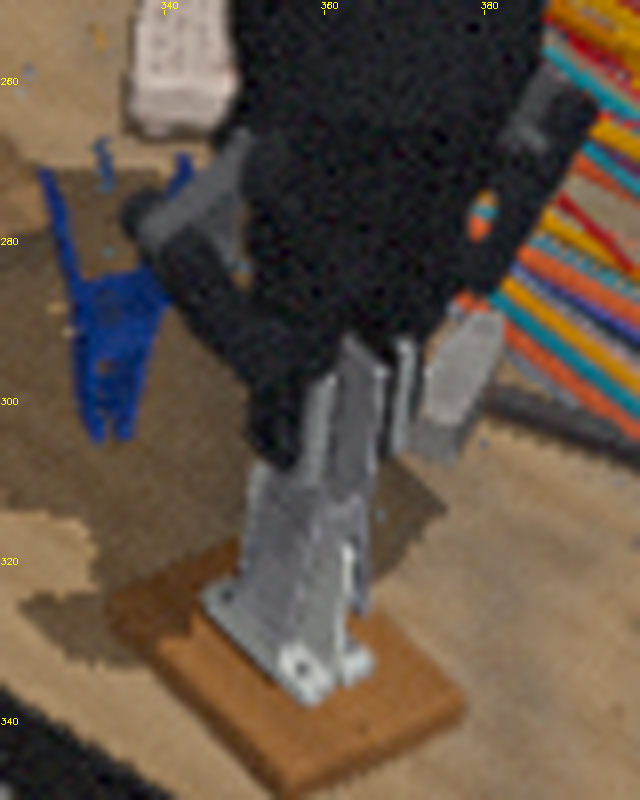

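play_rows --moves '[[[0,0,0],[0,-0.01,0],0],[[0,0,0],[0,-0.03,0],0],[[0,0,0],[0,-0.06,0],0],[[0,0,0],[0,-0.1,0],0],[[0,0,0],[0,-0.13,0],0]]'

```text
time: 11.4
ee_pos: [0.4652, -0.4129, 0.2167]
tcp_rot: [-90.1, -0.1, -3.0]
wrist_force: [0.4, 0.6, 0.2]
opening: 0.0172
```

Run:
```python
from h import *
o=get_obs();print(o["ee_pos"],o["tcp_rot"],o["wrist_force"],o["opening"])
s=camera("side");crop(s,"s18",320,190,410,350,5);c=camera("top");crop(c,"t18",270,180,370,250,8)
crop(s,"s18b",255,190,335,290,8)
```

```text
[ 0.46520275 -0.41292669  0.21674785] [-9.00575716e+01 -6.93813121e-02 -3.00302507e+00] [0.41156458 0.64437763 0.21475765] 0.01717414784262513
```

View pics/s18.png

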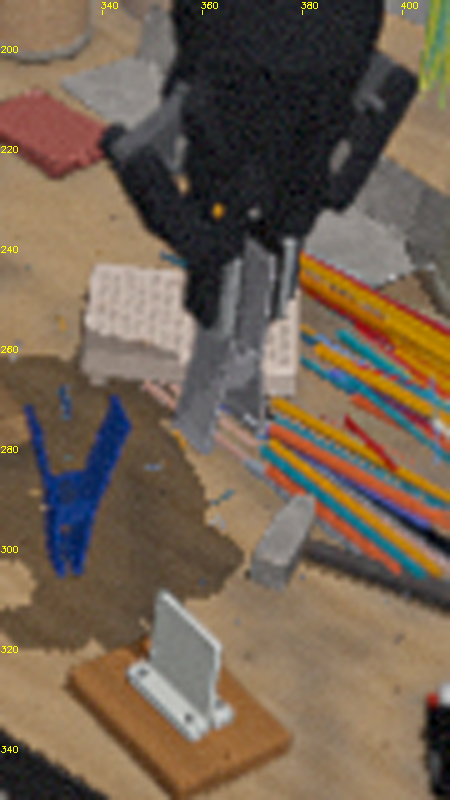

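View pics/t18.png

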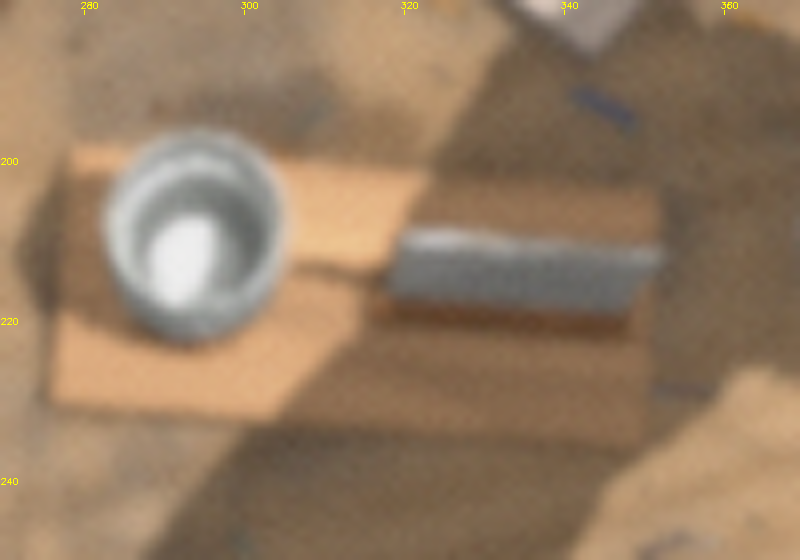

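View pics/s18b.png

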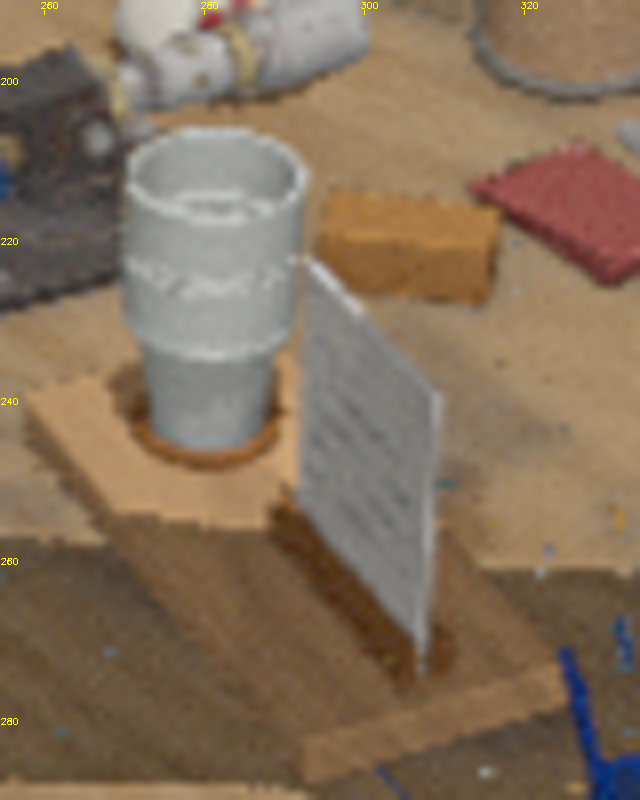

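Run:
```python
from h import *
s=camera("side");c=camera("top")
A=[onz(s,u,.12) for u in((293.4,222.2),(309.2,238.4))]
B=[onz(c,u,.12) for u in((320.0,209.2),(352.1,211.0))]
for a in(A,B): d=a[0]-a[1];print(np.round(a,4),np.mean(a,0).round(4),np.linalg.norm(d),np.degrees(np.arctan2(-d[0],d[1])))
print(onz(s,(324.8,276),.018), proj(s,(.488,-.166,.12)))
```

```text
[[ 0.4956 -0.1283  0.12  ]
 [ 0.4883 -0.2033  0.12  ]] [ 0.492  -0.1658  0.12  ] 0.07536850037388447 -5.511884296966661
[[ 0.4937 -0.1256  0.12  ]
 [ 0.4868 -0.2035  0.12  ]] [ 0.4902 -0.1646  0.12  ] 0.07821516070344176 -5.057292863824968
[ 0.51973013 -0.23174472  0.018     ] [299.78019922 230.65218902]
```

play_rows --moves '[[[0,0.5,0],[0.002,-0.005,0.03],0],[[0,1,0],[0.004,-0.01,0.07],0],[[0,1.5,0],[0.006,-0.01,0.11],0],[[0,2,0],[0.009,-0.01,0.15],0],[[0,2.3,0],[0.01,-0.01,0.19],0]]'

```text
time: 12.1
ee_pos: [0.4847, -0.222, 0.2222]
tcp_rot: [-90.0, 0.1, -5.3]
wrist_force: [0.8, 0.0, 0.0]
opening: 0.0172
```

play_rows --moves '[[[0,0,0],[0.001,0,0.03],0],[[0,0,0],[0.004,0,0.05],0],[[0,0,0],[0.004,0,0.057],0],[[0,0,0],[0.004,0,0.057],0],[[0,0,0],[0.004,0,0.057],0]]'

```text
time: 12.6
ee_pos: [0.4942, -0.168, 0.2232]
tcp_rot: [-90.0, 0.1, -5.3]
wrist_force: [-0.4, 0.8, -0.8]
opening: 0.017
```

Run:
```python
from h import *
o=get_obs();print(o["ee_pos"],o["tcp_rot"],o["wrist_force"],o["opening"],move((.49,-.166,.153)))
s=camera("side");crop(s,"s19",265,170,345,270,8)
p=o["ee_pos"];print(proj(s,p-[0,0,.0207]),proj(s,(.49,-.166,.12)))
```

```text
[ 0.49417795 -0.16795262  0.22319012] [-9.00014882e+01  5.63460257e-02 -5.32040539e+00] [-0.40394165  0.75377995 -0.80472789] 0.017004248757852475 [-0.00427198  0.07019431  0.00155863]
[304.05987801 199.669841  ] [300.48858979 230.40747503]
```

View pics/s19.png

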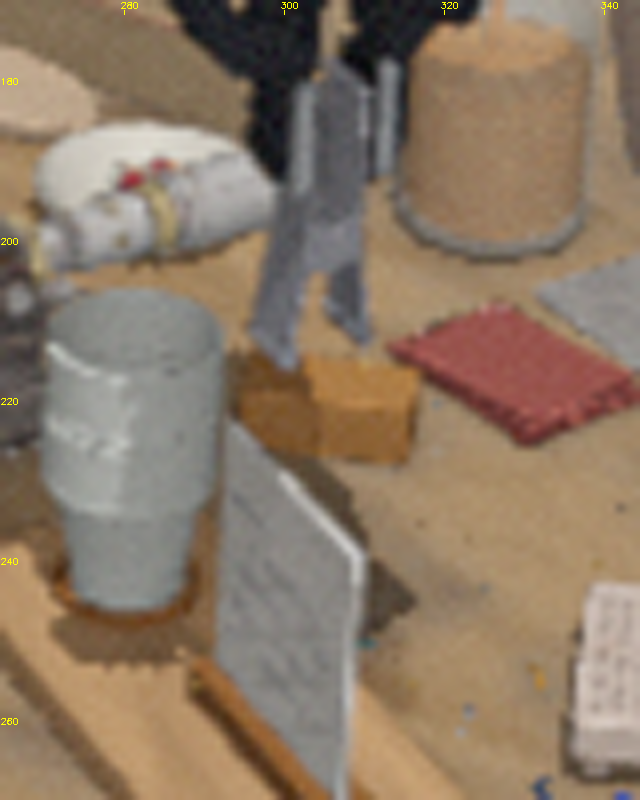

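play_rows --moves '[[[0,0,0],[-0.004,0,0.0015],0],[[0,0,0],[-0.004,0.01,0.0015],0],[[0,0,0],[-0.004,0.02,0.0015],0],[[0,0,0],[-0.004,0.028,0.0015],0],[[0,0,0],[-0.004,0.03,0.0015],0]]'

```text
time: 13.15
ee_pos: [0.4901, -0.1654, 0.1921]
tcp_rot: [-90.0, 0.1, -5.3]
wrist_force: [-0.4, -0.8, -0.1]
opening: 0.017
```

Run:
```python
from h import *
o=get_obs();print(o["ee_pos"],o["tcp_rot"],o["wrist_force"],o["opening"],move((.49,-.166,.153)))
s=camera("side");crop(s,"s20",275,190,325,250,12)
p=o["ee_pos"];print(proj(s,p-[0,0,.0207]))
T=R.from_euler('xyz',o["tcp_rot"],degrees=True)
for x in(-.01,.01):
  for z in(-.011,.011):print(x,z,proj(s,p+T.apply([x,.056,z])))
```

```text
[ 0.49007042 -0.16544277  0.19210042] [-89.97196499   0.11541543  -5.31474295] [-0.36141213 -0.78117746 -0.06800813] 0.017040601591171857 [ 6.02583733e-05  3.91000943e-02 -5.80491734e-04]
[301.32739754 211.448381  ]
-0.01 -0.011 [299.16715379 227.85993907]
-0.01 0.011 [294.53586802 223.14757539]
0.01 -0.011 [306.74846381 225.81512379]
0.01 0.011 [302.04928428 221.16003084]
```

View pics/s20.png

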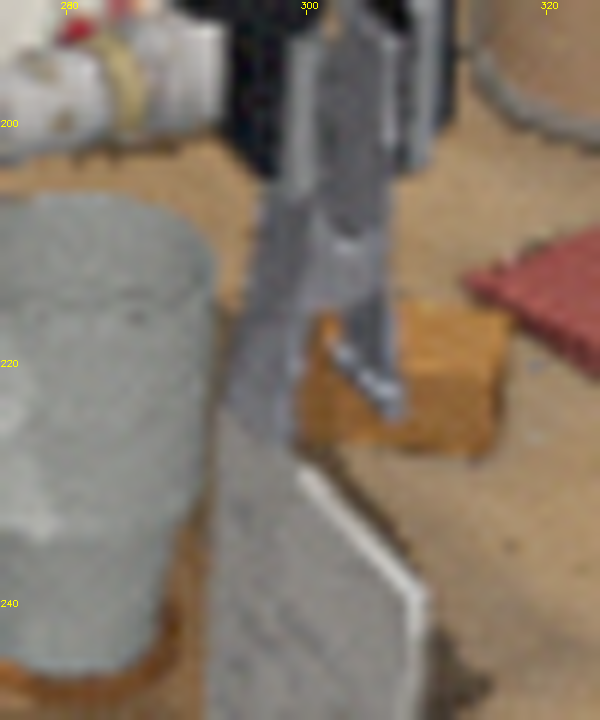

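play_rows --moves '[[[0,0,0],[0,0.004,-0.003],0],[[0,0,0],[0,0.01,-0.003],0],[[0,0,0],[0,0.016,-0.003],0],[[0,0,0],[0,0.022,-0.003],0],[[0,0,0],[0,0.024,-0.003],0]]'

```text
time: 13.7
ee_pos: [0.4901, -0.1684, 0.1688]
tcp_rot: [-90.0, 0.1, -5.3]
wrist_force: [-1.1, 0.3, 0.0]
opening: 0.0168
```

Run:
```python
from h import *
o=get_obs();print(o["ee_pos"],o["tcp_rot"],o["wrist_force"],o["torque"],o["opening"])
s=camera("side");crop(s,"s21",275,190,325,250,12)
```

```text
[ 0.49005869 -0.16837241  0.16883729] [-8.99857393e+01  5.94903190e-02 -5.30234026e+00] [-1.12004036  0.31077999  0.02700683] [-0.00279175  0.03806593 -0.01213413] 0.016756752191516136
```

View pics/s21.png

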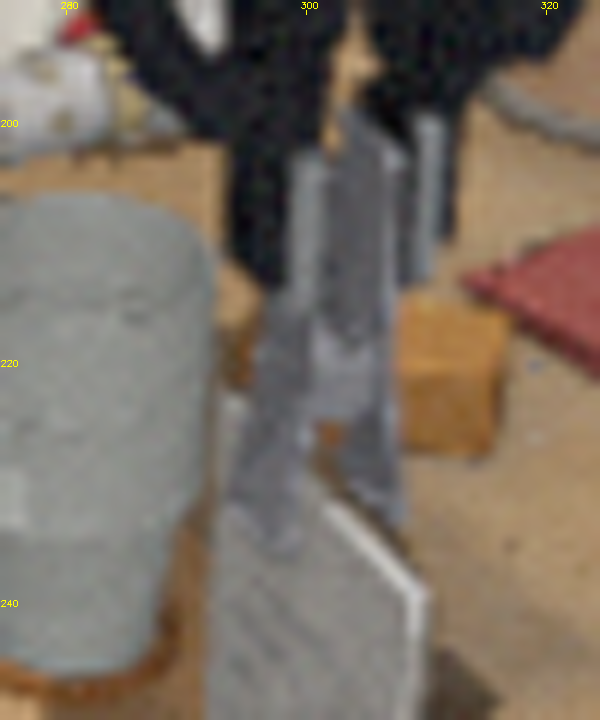

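play_rows --moves '[[[0,0,0],[0,0.005,0],0],[[0,0,0],[0,0.01,0],0],[[0,0,0],[0,0.014,0],0],[[0,0,0],[0,0.014,0],0],[[0,0,0],[0,0.014,0],0]]'

```text
time: 14.25
ee_pos: [0.4903, -0.1685, 0.1557]
tcp_rot: [-90.0, 0.0, -5.3]
wrist_force: [0.5, -0.7, -0.3]
opening: 0.0173
```

Run:
```python
from h import *
o=get_obs();print(o["ee_pos"],o["tcp_rot"],o["wrist_force"],o["torque"],o["opening"])
s=camera("side");crop(s,"s22",275,190,325,250,12)
cv2.imwrite("pics/s22f.png",cv2.cvtColor(s["img"],cv2.COLOR_RGB2BGR))
c=camera("top");crop(c,"t22",100,150,480,290,2)
```

```text
[ 0.49027039 -0.16849412  0.15574875] [-8.99984883e+01  8.75924308e-03 -5.30703065e+00] [ 0.47097515 -0.725384   -0.25552232] [ 0.01195139  0.03826755 -0.04307562] 0.017282581307889126
```

View pics/s22.png

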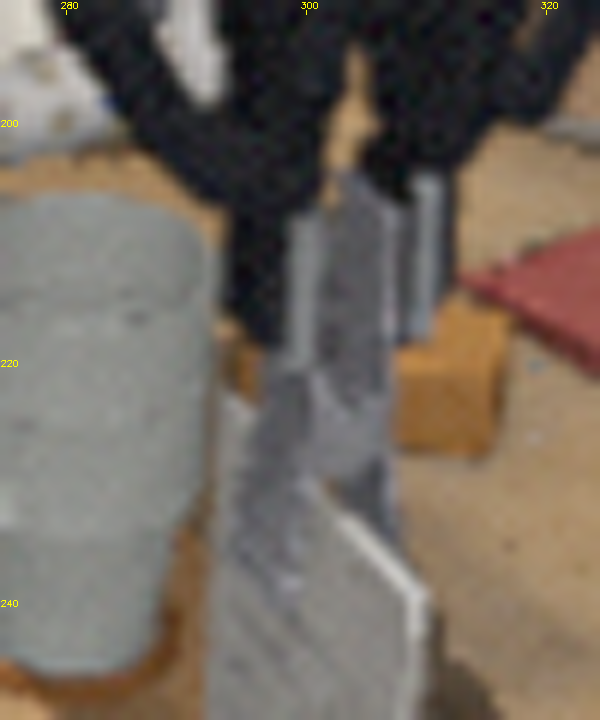

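View pics/s22f.png

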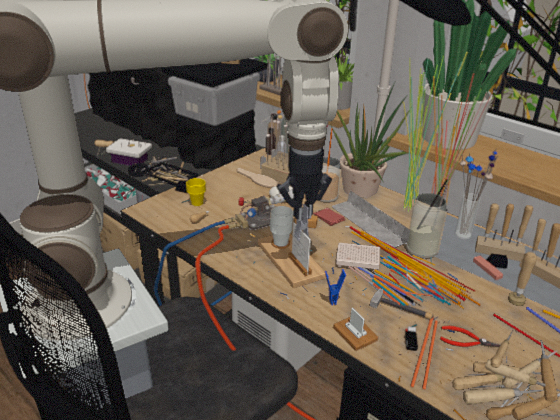

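View pics/t22.png

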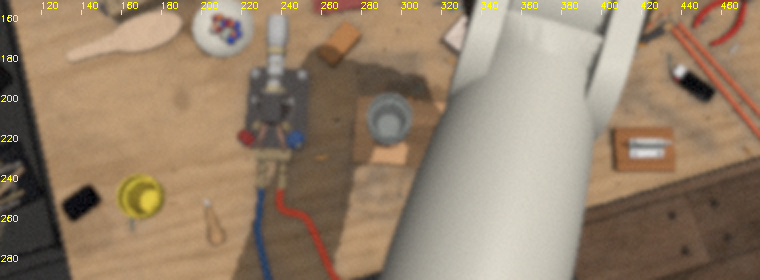

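Run:
```python
from h import *
s=camera("side")
for z in(.135,.138):
  a=onz(s,(298.7,226.2),z);b=onz(s,(308.3,224.1),z);print(z,a.round(4),b.round(4),((a+b)/2).round(4))
th=np.radians(-5.3);ex=np.array([np.cos(th),np.sin(th)])
for cx in((.490,-.166),(.492,-.1658)):
  for z in(.099,.102):
    print("left tip card-x",(onz(s,(298.7,239.7),z)[:2]-cx)@ex, "s20 mid",(((a+b)/2)[:2]-cx)@ex)
```

```text
0.135 [ 0.483  -0.1678  0.135 ] [ 0.5072 -0.1718  0.135 ] [ 0.4951 -0.1698  0.135 ]
0.138 [ 0.4803 -0.1715  0.138 ] [ 0.5044 -0.1756  0.138 ] [ 0.4923 -0.1735  0.138 ]
left tip card-x -0.006663422703156285 s20 mid 0.0030250549444940963
left tip card-x -0.00890029131030038 s20 mid 0.0030250549444940963
left tip card-x -0.008636397982036139 s20 mid 0.001052079665614243
left tip card-x -0.010873266589180234 s20 mid 0.001052079665614243
```

play_rows --moves '[[[0,0,0],[0,0,0],0],[[0,0,0],[0,0,0],0],[[0,0,0],[0,0,0],0],[[0,0,0],[0,0,0],0],[[0,0,0],[0,0,0],0]]'

```text
time: 14.9
ee_pos: [0.4903, -0.1685, 0.1558]
tcp_rot: [-90.0, -0.0, -5.3]
wrist_force: [-0.5, 0.4, -1.1]
opening: 0.0171
```

Run:
```python
from h import *
from workcell import job_done
o=get_obs();print(o["time"],o["ee_pos"],o["wrist_force"],o["opening"],np.abs(o["qd"]).max())
print(job_done())
```

```text
14.9 [ 0.49034499 -0.16850115  0.15579755] [-0.49510956  0.42098486 -1.10938097] 0.01708181365751993 0.11393941820684877
the job is handed in; nothing more can be done
None
```

I nested the loose cup in its twin and let it go. Then I squeezed the clip, lifted it off its rest and lowered its jaws over the middle of the job card. I handed the job in at 14.9 s, still holding the clip open; the hand-in gave no verdict.

- **Cups:** The side view shows the loose cup upright and seated on its shoulder. It pressed down with about 15 N just before I released it.
- **Clip:** The fingers read 17 mm, which is close to the clip's fully open stop.
- **Jaws over the card:** The last view shows one jaw on each side. By my estimate the tips are about 20 mm below the edge and about 10 mm off the card's mid-plane. The far tip is hidden behind the card, so I estimated its position from an earlier view, before the jaws passed the card's edge. The pivot is about 15 mm above the edge.
- **Contact with the stand:** Wrist force was within about 1 N, the same as in free motion, so it showed no sign of the clip touching the stand.
- **Bystanders:** The cork, tool handle and lump of glass look to be where they started.

One disagreement remained: the two cameras differed by about 2 mm on the card's position across its thickness. The jaws have room for that.

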